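# Fetch a cavity insert from behind the cores in the mould store

## Task

Move the three core blocks standing in front of the long cavity insert out of the tray, and stand them upright on the black rubber mat, leaving the insert where it is until all three are there. Then lay the insert in the setup plate, flat between its corner stops, and only after that put every core block back on the very spot in the tray where it stood at the start, squared up as before. Keep everything upright and do not disturb the oil bottle or the steel collar.

Things in the scene. Friction and masses are not known exactly. Their poses are not given: they have to be found in the camera images.
- round_c (a point): Core block, round core: 46 x 46 mm aluminium base 36 mm high, on it a copper core 46 mm high (82 mm in all, about 0.5 kg): a 32 mm diameter cylinder. Point: on its axis, 41 mm above its underside; z up, x, y square to the base. Starts in the row of three close before the insert: fingers reaching down beside the base would strike the insert or neighbours, so grip the core, fingertips above the base.
- square_c (a point): Core block, square core: 46 x 46 mm aluminium base 36 mm high, on it a copper core 46 mm high (82 mm in all, about 0.5 kg): 30 x 30 mm square. Point: on its axis, 41 mm above its underside; z up, x, y square to the base. Starts in the row of three close before the insert: fingers reaching down beside the base would strike the insert or neighbours, so grip the core, fingertips above the base.
- blade_c (a point): Core block, blade core: 46 x 46 mm aluminium base 36 mm high, on it a copper core 46 mm high (82 mm in all, about 0.5 kg): a blade 14 mm thick (x), 42 mm wide (y). Point: on its axis, 41 mm above its underside; z up, x, y square to the base. Starts in the row of three close before the insert: fingers reaching down beside the base would strike the insert or neighbours, so grip the core, fingertips above the base.
- insert_c (a point): Long cavity insert: aluminium bar 140 mm long (its y), 34 mm wide (its x), 32 mm high, two dark round cavities on its flat top, about 0.4 kg. Point: its centre, 16 mm above its underside. It starts on the tray 4 to 15 mm behind the core blocks, about 50 mm of free board behind it; grip it across its width.
- tray: Storage tray, fixed: plywood 150 (x) x 210 (y) mm, top 12 mm above the bench; green rims at the sides (18 mm high) and the back (+x, 30 mm high). Origin: centre of its underside. The blocks start in any order about 45 mm before the origin (-x), at about -60, 0, +60 mm along y, all parts' axes along the tray's; nothing marks their spots, so note them at the start.
- mat: Side area, fixed: plain black rubber mat 130 (x) x 240 (y) x 8 mm thick, flat, empty at the start; room for the three blocks in a row along y. Origin: centre of its underside, on the bench.
- seat (a point): Setup plate, fixed: steel, 110 (x) x 190 (y) x 18 mm; dark corner stops 10 mm high on top leave a pocket 154 (y) x 48 (x) mm for the insert, either way round (7 mm play each side); the middle 100 mm of its long sides is free for fingers. Point: pocket centre on the plate's top face, 18 mm above the bench; y along the pocket.
- oil: Bystander, loose: yellow oil bottle with a red cap, 48 mm across, 120 mm tall, beyond the work on the far side. Origin: centre of its underside.
- collar: Bystander, loose: dark steel ring 72 mm across, 18 mm high, lying beyond the work on the far side. Origin: centre of its underside.
There are look-alikes about, which are no part of the job. What is shaped like the part that bears round_c but turquoise is not meant. Leave any green look-alike of the part that bears square_c alone.

How it is judged:
By the outcome, as a careful person would: the job done as asked, in the order asked, and still so for the second after the job is handed in, with the robot touching nothing.
It also fails if it takes over 147 s, if anything falls off the work surface, if the arm or the gripper's body presses on something with over 40 N, if the wrist force passes 120 N, or if a joint passes its speed limit or range.

## Robot

A 7-joint arm with a two-finger parallel gripper is mounted at the origin on the work surface. World frame = base frame: x ahead of the robot, y to its left, z up, the work surface at z = 0. Lengths are in mm, angles in rad, forces in N, time in s.
With the tool pointing down it reaches from about 350 to 900 mm from the base axis. Payload 19.9 kg.
Tool frame: the origin (TCP) lies midway between the tips of the shut fingers; the grasp point (between the pads) lies 19 mm behind it; z points along the fingers, y is the line along which they close (so a half turn about z gives the same grasp; the last joint's range is limited). The gripper opens to 94 mm and grips with 3 to 60 N. Pads are 16 mm wide; open, the fingers measure 119 mm over their backs; the gripper's body (75 mm by 177 mm) begins 78 mm behind the grasp point.
Start: joints at [-0.042, 0.417, -0.01, 1.614, 0.005, 1.111, -0.053], TCP at [624.979, 0.002, 205.425] pointing down, gripper open.
Joint ranges: [-2.81, 2.81], [-0.39, 2.02], [-1.27, 1.25], [0.06, 2.57], [-1.19, 4.33], [0.19, 2], [-2.82, 2.82]. Speed limits (rad/s): [1.89, 1.89, 2.39, 2.39, 3.01, 3.01, 3.01].

## Interface

Orientations are given as a unit quaternion [x, y, z, w].
In Python, from bench import r gives the robot as it stands. The module is installed in compiled form; this text tells all that it offers.
- The arm moves only by the tool send_rows, never from a script. Its argument "steps" is a list of rows, each a list of 6 numbers: the shift along the tool's x, y, z in cm, then the turn, a rotation vector about the tool's x, y, z in rad. In form: [[x, y, z, ax, ay, az], ...]. A call has exactly 5 rows; each row is the pose to reach, as a shift and turn from the pose commanded when the call began, along the tool's axes at that moment; what a row does not reach only later rows make up. A row lasts 1/10 s, in which the tool goes at most 50 mm and 8.59 degrees, less where a joint would pass 70% of its speed; a pose out of reach is approached as far as the arm can. A call with a gripper value outside its range is refused whole. "hand" is the opening, from 0 (shut) to 1 (fully open), set as the call begins (left out, the last holds). The fingers move at their own pace and stop on an object; "squeeze" is the grip in N (left out, the last holds). Time passes only in rows, so rows that repeat a pose let the fingers close, or fill a call up. It gives the time, the measured TCP pose, the force, the opening and the grip force at its end, in the units of the state.
- r.get_obs(): the state, without advancing time (a new reading comes with each control period).
- r.read_camera(name): name is "scene" or "side" or "wrist"; returns a dict with "img" (384x512x3 uint8, red, green, blue), "range_z" (384x512 float32, mm along the optical axis (not along the pixel's ray), 0 where there is no reading), "fovy" (degrees; the focal length in pixels is half the picture's height over the tangent of half this angle, whatever the lens; pixels are square), "cx", "cy" (the principal point, pixels), "k1" (the pictures are not rectified: a ray, as slopes to the right and down, at radius r is drawn at 1 + k1 r^2 times it, then the intrinsics apply), "world_from_camera" (4x4, takes a point from camera to world coordinates). Camera axes: x right, y down, z forward; pixel columns grow to the right and rows downward; lengths in mm; the calibration is good to about 2 mm. A picture is of the moment at which its call begins.
- r.hand_in(): hands the job in; it is judged then, once.
The state is a dict: "time_s": time; "joint_pos": joint angles; "joint_velocities": joint speeds; "effort": joint torques, N m; "position": TCP position; "orientation": TCP orientation; "ft_force": force on the tool from outside, world axes, zero at the start; "ft_torque": the same for the moment, N m; "finger_gap": finger opening in mm; "grip_force": force on a finger pad.
Only numpy, scipy, OpenCV 4.12 (cv2) and the standard library are available. Lean on these libraries where they do the work, as an engineer would, in place of code of your own. Each camera call takes 0.05 s, during which the arm holds its last target. There are 200 camera calls.

## Working session

There is one attempt and no reset: what is moved stays moved. The work goes in short steps, Python scripts to look and compute and a tool call to move; the robot and the scene stay as the last step left them, time stands still between calls to the robot, and variables do not carry over. Pictures are saved under pics/ and viewed, at most 14 in all, crops included, and the job is handed in when it is done.

Besides the shell and the picture viewer there is one more tool, called as name(argument=value, ...), one argument or row to a line, values as JSON. send_rows: Moves the arm, as the interface text tells. Its arguments: {"type":"object","properties":{"steps":{"type":"array","items":{"type":"array","items":{"type":"number"}}},"hand":{"type":"number"},"squeeze":{"type":"number"}},"required":["steps"]}

```bash
mkdir -p pics; cat > h.py <<'E'
import numpy as np, cv2
from bench import r
def cam(n,save=None):
    c=r.read_camera(n)
    if save: cv2.imwrite('pics/'+save,c['img'][:,:,::-1])
    np.savez('last_'+n,**c)
    return c
def K(c):
    f=192/np.tan(np.radians(float(c['fovy']))/2); return f
def cloud(c):
    f=K(c);k=float(c['k1'])
    v,u=np.mgrid[0:384,0:512].astype(float)
    X=(u-c['cx'])/f;Y=(v-c['cy'])/f
    x,y=X.copy(),Y.copy()
    for _ in range(20):
        s=1+k*(x*x+y*y); x=X/s;y=Y/s
    z=c['range_z']
    P=np.stack([x*z,y*z,z,np.ones_like(z)],-1)
    W=(P@np.array(c['world_from_camera']).T)[...,:3]
    W[z<=0]=np.nan
    return W
E
python3 - <<'E'
from h import *
for n in ['scene','side','wrist']:
    c=cam(n,n+'0.png'); print(n,c['fovy'],c['cx'],c['cy'],c['k1']); print(np.round(c['world_from_camera'],3))
a=[cv2.imread('pics/%s0.png'%n) for n in ['scene','side']]
print(r.get_obs())
E
```

```text
scene 50.84486628454364 259.49161201478665 188.8395363131756 -0.14091781235616146
[[-3.390000e-01  7.560000e-01 -5.590000e-01  1.183451e+03]
 [ 9.410000e-01  2.730000e-01 -2.010000e-01  2.448300e+02]
 [ 1.000000e-03 -5.940000e-01 -8.040000e-01  9.651350e+02]
 [ 0.000000e+00  0.000000e+00  0.000000e+00  1.000000e+00]]
side 42.610246421148965 257.0557886300916 200.2823244603553 -0.027218814188310476
[[ 8.21000e-01 -3.40000e-01  4.59000e-01 -2.13300e+00]
 [-5.71000e-01 -4.56000e-01  6.83000e-01 -8.16816e+02]
 [-2.30000e-02 -8.23000e-01 -5.68000e-01  7.66154e+02]
 [ 0.00000e+00  0.00000e+00  0.00000e+00  1.00000e+00]]
wrist 69.64734172572459 257.8666685953229 190.06709516290476 0.0014623527537636597
[[ 1.00000e+00  0.00000e+00 -1.00000e-03  6.23956e+02]
 [-0.00000e+00 -9.72000e-01 -2.34000e-01  6.76770e+01]
 [-1.00000e-03  2.34000e-01 -9.72000e-01  3.84837e+02]
 [ 0.00000e+00  0.00000e+00  0.00000e+00  1.00000e+00]]
{'time_s': 0.15, 'joint_pos': array([-0.04150461,  0.41780321, -0.01029965,  1.61400004,  0.00467069,
        1.11068326, -0.05298783]), 'joint_velocities': array([-4.68485045e-05, -1.30884809e-03, -2.66495225e-04, -1.83327806e-03,
        1.36316428e-03, -4.58793067e-04,  7.00441473e-04]), 'effort': array([ 7.99236568e-04, -8.51532197e+01,  6.39362633e-01, -4.26137459e+01,
       -4.88919730e-02,  1.71691604e-02,  1.51774425e-04]), 'position': array([6.24733497e+02, 1.87636335e-03, 2.05005071e+02]), 'orientation': array([ 7.07103816e-01,  7.07109612e-01, -3.24758647e-04, -2.89297105e-04]), 'ft_force': array([-0.26317683, -0.58390618, -0.16251453]), 'ft_torque': array([-0.00053323, -0.01714365,  0.02344139]), 'grip_force': 0.0, 'finger_gap': 93.98519399926742}
```

View pics/scene0.png

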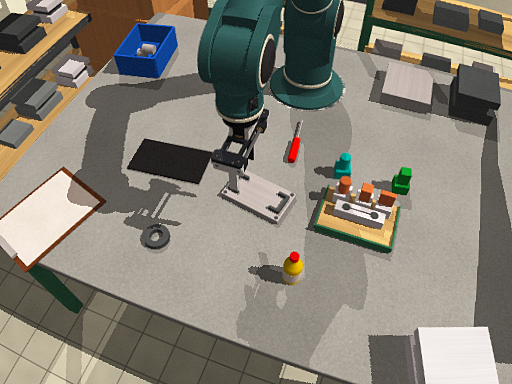

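View pics/side0.png

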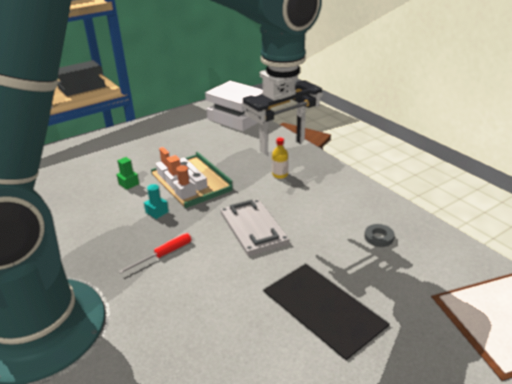

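View pics/wrist0.png

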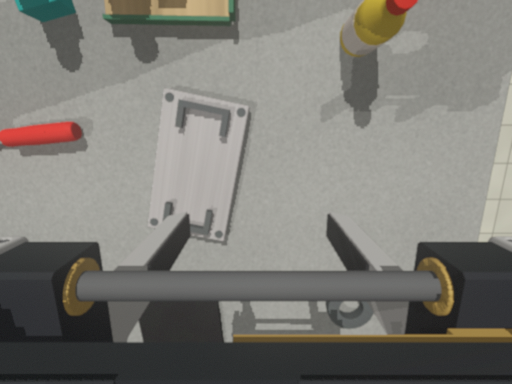

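Scene: mat about (168,160), plate (258,195), tray (357,215) with round (345,185), square (367,192), blade (386,198), and the insert behind them. Look-alikes are turquoise (343,163) and green (402,180).

```bash
python3 - <<'E'
from h import *
for n,pts in [('scene',dict(round=(345,181),sq=(367,187),bl=(388,195),ins=(361,211),plate=(257,196),mat=(168,160),tq=(344,157),gr=(404,173),oil=(294,257),collar=(155,227),matA=(146,141),matB=(209,154),matC=(193,181),matD=(129,168))),('side',dict(mat=(326,309),plate=(254,225),ins=(180,182),round=(182,170)))]:
    c=dict(np.load('last_%s.npz'%n)); W=cloud(c)
    for k,(u,v) in pts.items(): print(n,k,np.round(np.nanmedian(W[v-1:v+2,u-1:u+2].reshape(-1,3),0),0))
E
```

```text
scene round [474. 238.  95.]
scene sq [474. 300.  96.]
scene bl [480. 359.  93.]
scene ins [521. 303.  45.]
scene plate [551.  10.  18.]
scene mat [ 511. -302.    9.]
scene tq [378. 216.  81.]
scene gr [376. 393.  83.]
scene oil [756. 176. 122.]
scene collar [ 746. -218.   19.]
scene matA [ 462. -412.    8.]
scene matB [ 446. -189.   10.]
scene matC [ 558. -192.    9.]
scene matD [ 579. -405.    5.]
side mat [ 501. -311.    7.]
side plate [536.  -1.  17.]
side ins [453. 231.  57.]
side round [464. 229.  92.]
```

send_rows(
  steps=[
    [4.4, -2.2, 0, 0, 0, 0],
    [8.8, -4.4, 0, 0, 0, 0],
    [13.2, -6.6, 0, 0, 0, 0],
    [17.6, -8.8, 0, 0, 0, 0],
    [21, -11, 0, 0, 0, 0],
  ],
)

```text
time_s: 0.65
position: [513.5, 212.5, 205.4]
orientation: [0.707, 0.708, 0.0, -0.0]
ft_force: [0.4, -0.3, -0.0]
finger_gap: 94.1
grip_force: 0.0
```

send_rows(
  steps=[
    [2, -1, 0, 0, 0, 0],
    [2, -1, 0, 0, 0, 0],
    [2, -1, 0, 0, 0, 0],
    [2, -1, 0, 0, 0, 0],
    [2, -1, 0, 0, 0, 0],
  ],
)

```text
time_s: 1.15
position: [505.5, 229.0, 205.3]
orientation: [0.708, 0.707, -0.0, 0.0]
ft_force: [0.9, -0.0, -0.1]
finger_gap: 93.8
grip_force: 0.0
```

```bash
python3 - <<'E'
from h import *
c=cam('wrist'); W=cloud(c)
cv2.imwrite('pics/w1.png',cv2.resize(c['img'][:,:,::-1],(800,600)))
print(r.get_obs()['position'],r.get_obs()['orientation'])
E
```

```text
[505.41928813 229.08562727 205.3233379 ] [ 7.07604421e-01  7.06608770e-01 -1.60493119e-04  5.72477358e-05]
```

View pics/w1.png

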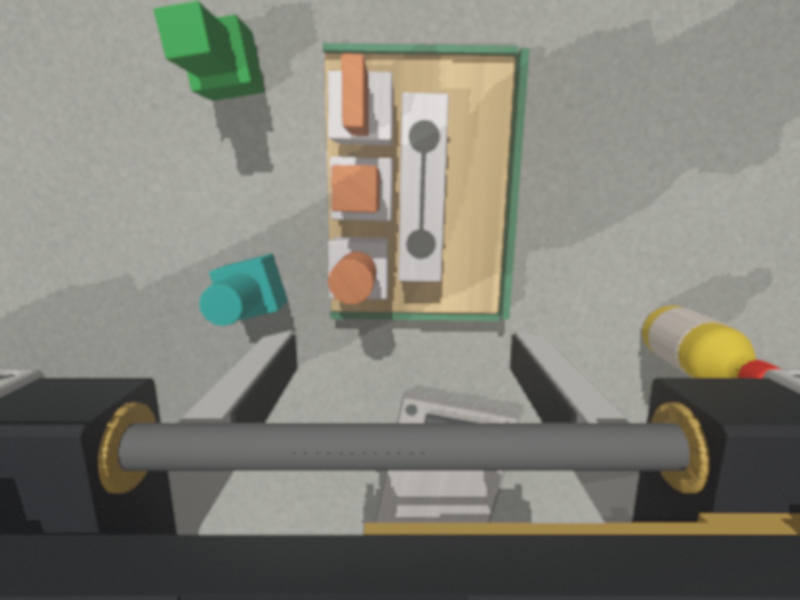

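Wrist picture, top to bottom: blade (353,95), square (355,188), round (352,278). The insert is at (423,187), and the tray is nearly square to the axes.

```bash
cat >> h.py <<'E'
def rects(W,zlo,zhi,box,minn=40,name=''):
    """min-area rects of height-slice components; box=(x0,x1,y0,y1)"""
    x,y,z=[np.nan_to_num(W[...,i],nan=-9e3) for i in range(3)]
    m=((z>zlo)&(z<zhi)&(x>box[0])&(x<box[1])&(y>box[2])&(y<box[3])).astype(np.uint8)
    n,l,s,_=cv2.connectedComponentsWithStats(m,connectivity=4)
    out=[]
    for i in range(1,n):
        if s[i,4]<minn: continue
        p=W[l==i]; (cx,cy),(w,h),a=cv2.minAreaRect(p[:,:2].astype(np.float32))
        if a>45: a-=90;w,h=h,w
        out.append((cx,cy,w,h,a,np.median(p[:,2]),s[i,4])); print(name,'c=(%.1f,%.1f) size x%.1f y%.1f ang %.1f z %.1f n%d'%out[-1])
    return out
E
python3 - <<'E'
from h import *
c=dict(np.load('last_wrist.npz')); W=cloud(c)
box=(420,600,180,420)
rects(W,88,102,box,name='core')
rects(W,45.8,53,box,name='base')
rects(W,40,46,box,name='ins')
rects(W,8,15.,box,200,name='ply')
rects(W,14,26,(380,700,-120,150),200,name='plate')
for u,v in [(353,278),(355,188),(353,95),(423,187),(470,187),(380,280),(385,200)]:
    print(np.round(W[int(v*.64),int(u*.64)],1))
E
```

```text
core c=(472.9,358.6) size x14.0 y43.0 ang -2.1 z 94.6 n726
core c=(471.9,299.1) size x29.5 y29.9 ang -0.1 z 94.7 n871
core c=(468.0,237.4) size x31.1 y30.3 ang -26.7 z 94.7 n671
base c=(473.0,358.2) size x45.2 y46.2 ang -1.9 z 48.8 n1034
base c=(471.7,299.4) size x45.8 y46.1 ang -1.3 z 48.7 n623
base c=(467.8,237.1) size x44.6 y45.5 ang -0.7 z 48.8 n593
ins c=(518.9,297.4) size x34.1 y140.1 ang -1.3 z 44.8 n3122
ply c=(515.7,298.0) size x150.8 y212.3 ang -1.0 z 12.8 n10679
plate c=(555.5,99.2) size x110.6 y24.7 ang 0.1 z 18.6 n718
plate c=(537.4,4.6) size x123.2 y60.7 ang 0.5 z 18.7 n2392
[469.6 241.2  95.5]
[473.3 300.2  94.1]
[473.  356.7  94.9]
[519.3 301.9  45.1]
[559.8 302.3  13.6]
[486.2 229.7  48.6]
[490.7 291.5  49.6]
```

send_rows(
  steps=[
    [0.3, -1.8, 0, 0, 0, 0.0227],
    [0.73, -3.7, 0, 0, 0, 0.0227],
    [0.73, -3.7, 4, 0, 0, 0.0227],
    [0.73, -3.7, 8, 0, 0, 0.0227],
    [0.73, -3.7, 10, 0, 0, 0.0227],
  ],
  hand=0.7,
)

```text
time_s: 1.7
position: [467.0, 236.1, 102.8]
orientation: [0.715, 0.699, -0.001, -0.0]
ft_force: [0.3, 0.2, 0.3]
finger_gap: 65.8
grip_force: 0.0
```

send_rows(
  steps=[
    [0, 0, 2, 0, 0, 0],
    [0, 0, 4, 0, 0, 0],
    [0, 0, 5.2, 0, 0, 0],
    [0, 0, 5.2, 0, 0, 0],
    [0, 0, 5.2, 0, 0, 0],
  ],
)

```text
time_s: 2.2
position: [468.3, 237.3, 53.9]
orientation: [0.715, 0.699, 0.0, 0.0]
ft_force: [-0.3, 0.1, 0.1]
finger_gap: 66.1
grip_force: 0.0
```

```bash
python3 - <<'E'
from h import *
o=r.get_obs();print(o['position'],o['orientation'],o['ft_force'])
c=cam('side'); cv2.imwrite('pics/s1.png',cv2.resize(c['img'][100:240,80:300,::-1],None,fx=3,fy=3))
E
```

```text
[468.31223012 237.27472826  53.92089725] [7.15180703e-01 6.98939591e-01 8.68432588e-05 3.83464324e-05] [-0.25828258  0.13933015  0.08869512]
```

View pics/s1.png

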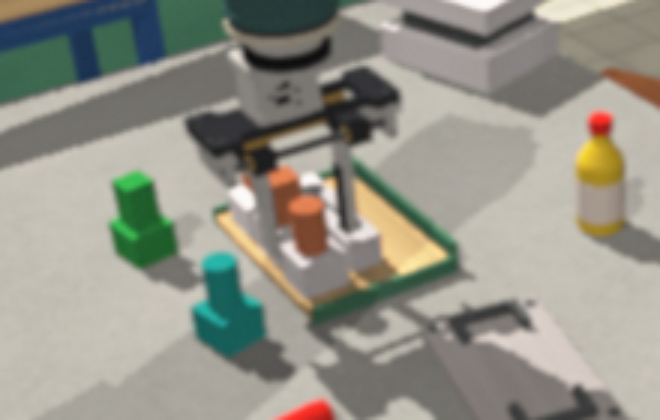

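The fingers straddle the round core, at (307,225) in the crop. I'll grip it.

send_rows(
  steps=[
    [0, 0, 0, 0, 0, 0],
    [0, 0, 0, 0, 0, 0],
    [0, 0, 0, 0, 0, 0],
    [0, 0, 0, 0, 0, 0],
    [0, 0, 0, 0, 0, 0],
  ],
  hand=0,
  squeeze=30,
)

```text
time_s: 2.75
position: [468.2, 237.3, 53.6]
orientation: [0.715, 0.699, 0.0, 0.0]
ft_force: [0.7, -0.1, -1.3]
finger_gap: 31.7
grip_force: 30.0
```

send_rows(
  steps=[
    [0, 0, -0.5, 0, 0, 0],
    [0, 0, -2, 0, 0, 0],
    [0, 0, -5, 0, 0, 0],
    [0, 0, -9, 0, 0, 0],
    [0, 0, -12, 0, 0, 0],
  ],
)

```text
time_s: 3.25
position: [467.9, 237.3, 175.6]
orientation: [0.715, 0.699, 0.0, 0.0]
ft_force: [-0.1, 0.1, -4.2]
finger_gap: 31.4
grip_force: 30.0
```

```bash
python3 - <<'E'
from h import *
o=r.get_obs();print(o['position'],o['finger_gap'],o['grip_force'],o['ft_force'])
c=cam('scene'); W=cloud(c)
# mat by colour: dark, flat
m=((c['img'].max(2)<45)&(abs(W[...,2]-8)<6)&(W[...,1]<-150)&(W[...,1]>-450)&(W[...,0]>400)&(W[...,0]<650)).astype(np.uint8)
m=cv2.morphologyEx(m,cv2.MORPH_OPEN,np.ones((3,3),np.uint8))
print(cv2.minAreaRect(W[m>0][:,:2].astype(np.float32)),m.sum())
rects(W,14.5,22,(450,660,-130,130),200,name='plate')
E
```

```text
[467.86188907 237.30398763 175.59580288] 31.431255934505437 29.972985684871674 [-0.13459915  0.07672429 -4.23550796]
((506.5672607421875, -299.98138427734375), (133.5431365966797, 241.93484497070312), 4.868736743927002) 2348
plate c=(540.0,9.2) size x113.8 y191.8 ang -11.5 z 19.2 n1669
```

send_rows(
  steps=[
    [-2, 0.2, 0, 0, 0, 0],
    [-6, 0.6, 0, 0, 0, 0],
    [-10.5, 1, 0, 0, 0, 0],
    [-15, 1.5, 0, 0, 0, 0],
    [-19.5, 2, 0, 0, 0, 0],
  ],
)

```text
time_s: 3.8
position: [483.0, 40.2, 173.4]
orientation: [0.715, 0.699, -0.0, -0.0]
ft_force: [1.7, 0.3, -4.0]
finger_gap: 31.8
grip_force: 30.0
```

send_rows(
  steps=[
    [-4.5, 0.4, 0, 0, 0, 0],
    [-9, 0.8, 0, 0, 0, 0],
    [-13.5, 1.2, 0, 0, 0, 0],
    [-18, 1.6, 0, 0, 0, 0],
    [-22.5, 2, 0, 0, 0, 0],
  ],
)

```text
time_s: 4.3
position: [498.0, -185.2, 173.4]
orientation: [0.715, 0.699, -0.0, -0.0]
ft_force: [2.2, 0.9, -4.5]
finger_gap: 31.5
grip_force: 30.0
```

send_rows(
  steps=[
    [-4.5, 0.5, 0, 0, 0, 0],
    [-9, 0.9, 0, 0, 0, 0],
    [-13.5, 1.4, 0, 0, 0, 0],
    [-17, 1.8, 0, 0, 0, 0],
    [-18.61, 1.98, 0, 0, 0, 0],
  ],
)

```text
time_s: 4.8
position: [512.8, -373.3, 172.9]
orientation: [0.716, 0.698, -0.001, -0.0]
ft_force: [0.4, 0.2, -4.8]
finger_gap: 31.5
grip_force: 30.0
```

send_rows(
  steps=[
    [0, 0, 1, 0, 0, 0],
    [0, 0, 4, 0, 0, 0],
    [0, 0, 8, 0, 0, 0],
    [0, 0, 10.5, 0, 0, 0],
    [0, 0, 11.5, 0, 0, 0],
  ],
)

```text
time_s: 5.3
position: [513.0, -367.4, 55.5]
orientation: [0.715, 0.7, -0.0, -0.002]
ft_force: [0.0, 0.6, -3.7]
finger_gap: 31.9
grip_force: 30.0
```

send_rows(
  steps=[
    [0, 0, 0.3, 0, 0, 0],
    [0, 0, 0.6, 0, 0, 0],
    [0, 0, 0.8, 0, 0, 0],
    [0, 0, 0.85, 0, 0, 0],
    [0, 0, 0.85, 0, 0, 0],
  ],
)

```text
time_s: 5.8
position: [514.2, -370.1, 50.5]
orientation: [0.715, 0.699, 0.0, 0.0]
ft_force: [-0.2, -0.4, -3.8]
finger_gap: 31.6
grip_force: 30.0
```

send_rows(
  steps=[
    [0, 0, 0.03, 0, 0, 0],
    [0, 0, 0.06, 0, 0, 0],
    [0, 0, 0.09, 0, 0, 0],
    [0, 0, 0.09, 0, 0, 0],
    [0, 0, 0.09, 0, 0, 0],
  ],
)

```text
time_s: 6.3
position: [514.2, -370.1, 49.5]
orientation: [0.715, 0.699, 0.0, 0.0]
ft_force: [-2.2, 1.3, 6.1]
finger_gap: 31.5
grip_force: 30.0
```

send_rows(
  steps=[
    [0, 0, 0, 0, 0, 0],
    [0, 0, 0, 0, 0, 0],
    [0, 0, 0, 0, 0, 0],
    [0, 0, -1, 0, 0, 0],
    [0, 0, -3, 0, 0, 0],
  ],
  hand=0.7,
)

```text
time_s: 6.8
position: [513.4, -369.5, 78.7]
orientation: [0.715, 0.699, -0.0, -0.001]
ft_force: [0.0, -0.0, 0.1]
finger_gap: 64.8
grip_force: 0.0
```

send_rows(
  steps=[
    [0, 0, -4, 0, 0, 0],
    [0, 0, -8, 0, 0, 0],
    [2, -0.2, -9.44, 0, 0, 0],
    [6, -0.5, -9.44, 0, 0, 0],
    [10.5, -0.9, -9.44, 0, 0, 0],
  ],
)

```text
time_s: 7.3
position: [507.2, -264.6, 174.7]
orientation: [0.716, 0.698, 0.0, 0.001]
ft_force: [0.6, 0.4, -0.8]
finger_gap: 65.6
grip_force: 0.0
```

send_rows(
  steps=[
    [4.5, -0.4, 0, 0, 0, 0],
    [9, -0.8, 0, 0, 0, 0],
    [13.5, -1.2, 0, 0, 0, 0],
    [18, -1.6, 0, 0, 0, 0],
    [22.5, -2, 0, 0, 0, 0],
  ],
)

```text
time_s: 7.8
position: [492.2, -37.8, 174.4]
orientation: [0.715, 0.699, 0.0, 0.0]
ft_force: [1.5, -0.5, 0.2]
finger_gap: 65.8
grip_force: 0.0
```

send_rows(
  steps=[
    [4.5, -0.4, 0, 0, 0, 0],
    [9, -0.8, 0, 0, 0, 0],
    [13.5, -1.2, 0, 0, 0, 0],
    [18, -1.6, 0, 0, 0, 0],
    [22.5, -2, 0, 0, 0, 0],
  ],
)

```text
time_s: 8.3
position: [477.4, 187.7, 174.4]
orientation: [0.715, 0.699, 0.0, 0.0]
ft_force: [1.2, 0.0, -0.2]
finger_gap: 65.8
grip_force: 0.0
```

send_rows(
  steps=[
    [4.5, -0.3, 0, 0, 0, 0],
    [9, -0.6, 0, 0, 0, 0],
    [11.3, -0.84, 0, 0, 0, 0],
    [11.3, -0.84, 2, 0, 0, 0],
    [11.3, -0.84, 5, 0, 0, 0],
  ],
)

```text
time_s: 8.8
position: [472.5, 300.6, 124.7]
orientation: [0.715, 0.699, 0.002, 0.0]
ft_force: [0.7, -0.2, -0.1]
finger_gap: 65.9
grip_force: 0.0
```

send_rows(
  steps=[
    [0, 0, 3, 0, 0, 0],
    [0, 0, 5.5, 0, 0, 0],
    [0, 0, 7, 0, 0, 0],
    [0, 0, 7, 0, 0, 0],
    [0, 0, 7, 0, 0, 0],
  ],
)

```text
time_s: 9.3
position: [472.3, 299.4, 54.4]
orientation: [0.715, 0.699, 0.0, 0.0]
ft_force: [-0.1, 0.5, 0.6]
finger_gap: 65.6
grip_force: 0.0
```

```bash
python3 - <<'E'
from h import *
o=r.get_obs();print(o['position'],o['orientation'],o['ft_force'])
c=cam('side'); cv2.imwrite('pics/s2.png',cv2.resize(c['img'][100:384,80:420,::-1],None,fx=2,fy=2))
E
```

```text
[472.25057297 299.36582474  54.42151209] [7.15114619e-01 6.99007115e-01 3.49641485e-04 1.10600499e-04] [-0.14434497  0.46258585  0.62796625]
```

View pics/s2.png

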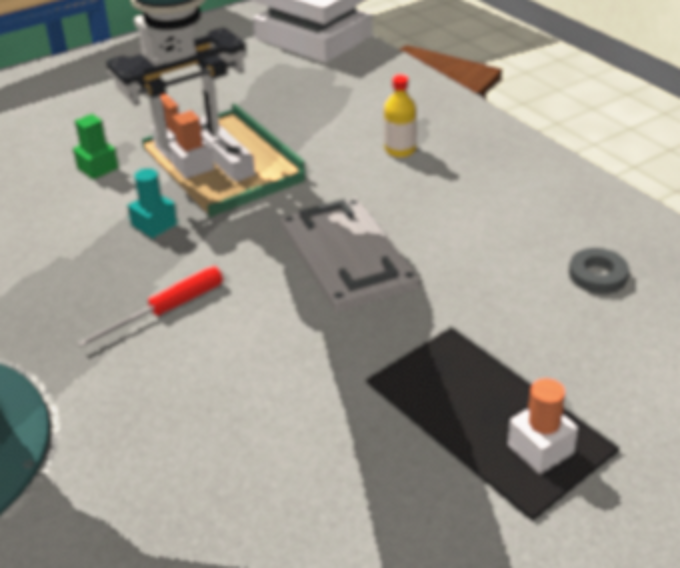

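The round block stands on the mat at (543,425), and the fingers straddle the square core.

send_rows(
  steps=[
    [0, 0, 0, 0, 0, 0],
    [0, 0, 0, 0, 0, 0],
    [0, 0, 0, 0, 0, 0],
    [0, 0, 0, 0, 0, 0],
    [0, 0, 0, 0, 0, 0],
  ],
  hand=0,
)

```text
time_s: 9.85
position: [472.2, 299.2, 53.7]
orientation: [0.715, 0.699, 0.0, 0.0]
ft_force: [-5.4, -0.4, -4.7]
finger_gap: 30.3
grip_force: 30.0
```

send_rows(
  steps=[
    [0, 0, -0.5, 0, 0, 0],
    [0, 0, -2, 0, 0, 0],
    [0, 0, -5, 0, 0, 0],
    [0, 0, -9, 0, 0, 0],
    [0, 0, -12, 0, 0, 0],
  ],
)

```text
time_s: 10.35
position: [471.7, 299.3, 176.5]
orientation: [0.715, 0.699, 0.001, 0.0]
ft_force: [1.0, -0.1, -6.1]
finger_gap: 29.8
grip_force: 30.0
```

send_rows(
  steps=[
    [-2, 0.2, 0, 0, 0, 0],
    [-6, 0.6, 0, 0, 0, 0],
    [-10.5, 1, 0, 0, 0, 0],
    [-15, 1.4, 0, 0, 0, 0],
    [-19.5, 1.7, 0, 0, 0, 0],
  ],
)

```text
time_s: 10.85
position: [484.0, 102.1, 174.4]
orientation: [0.715, 0.699, 0.0, 0.0]
ft_force: [0.7, -0.3, -6.4]
finger_gap: 29.5
grip_force: 30.0
```

send_rows(
  steps=[
    [-4.5, 0.4, 0, 0, 0, 0],
    [-9, 0.8, 0, 0, 0, 0],
    [-13.5, 1.1, 0, 0, 0, 0],
    [-18, 1.4, 0, 0, 0, 0],
    [-22.5, 1.7, 0, 0, 0, 0],
  ],
)

```text
time_s: 11.35
position: [495.9, -123.2, 174.5]
orientation: [0.715, 0.699, 0.0, 0.0]
ft_force: [0.8, 0.8, -6.0]
finger_gap: 29.7
grip_force: 30.0
```

send_rows(
  steps=[
    [-4.5, 0.4, 0, 0, 0, 0],
    [-9, 0.8, 0, 0, 0, 0],
    [-13, 1.1, 0, 0, 0, 0],
    [-16.5, 1.4, 0, 0, 0, 0],
    [-17.82, 1.58, 0, 0, 0, 0],
  ],
)

```text
time_s: 11.85
position: [507.0, -303.6, 174.2]
orientation: [0.716, 0.698, -0.0, 0.0]
ft_force: [-0.5, 0.1, -7.2]
finger_gap: 30.0
grip_force: 30.0
```

send_rows(
  steps=[
    [0, 0, 0.5, 0, 0, 0],
    [0, 0, 4, 0, 0, 0],
    [0, 0, 8, 0, 0, 0],
    [0, 0, 10.5, 0, 0, 0],
    [0, 0, 11.5, 0, 0, 0],
  ],
)

```text
time_s: 12.35
position: [507.1, -297.8, 56.4]
orientation: [0.715, 0.7, -0.0, -0.002]
ft_force: [0.0, 0.6, -5.9]
finger_gap: 29.7
grip_force: 30.0
```

send_rows(
  steps=[
    [0, 0, 0.3, 0, 0, 0],
    [0, 0, 0.6, 0, 0, 0],
    [0, 0, 0.8, 0, 0, 0],
    [0, 0, 0.88, 0, 0, 0],
    [0, 0, 0.92, 0, 0, 0],
  ],
)

```text
time_s: 12.85
position: [508.3, -300.2, 49.8]
orientation: [0.715, 0.699, 0.0, 0.0]
ft_force: [0.3, -0.7, -5.4]
finger_gap: 30.0
grip_force: 30.0
```

send_rows(
  steps=[
    [0, 0, 0.03, 0, 0, 0],
    [0, 0, 0.06, 0, 0, 0],
    [0, 0, 0.06, 0, 0, 0],
    [0, 0, 0.06, 0, 0, 0],
    [0, 0, 0.06, 0, 0, 0],
  ],
)

```text
time_s: 13.35
position: [508.3, -300.2, 49.6]
orientation: [0.715, 0.699, 0.0, 0.0]
ft_force: [-2.7, 2.2, 8.6]
finger_gap: 29.8
grip_force: 30.0
```

send_rows(
  steps=[
    [0, 0, 0, 0, 0, 0],
    [0, 0, 0, 0, 0, 0],
    [0, 0, 0, 0, 0, 0],
    [0, 0, -1, 0, 0, 0],
    [0, 0, -3, 0, 0, 0],
  ],
  hand=0.6,
)

```text
time_s: 13.85
position: [507.3, -299.7, 78.5]
orientation: [0.715, 0.699, -0.0, -0.001]
ft_force: [0.2, 0.0, 0.1]
finger_gap: 56.3
grip_force: 0.0
```

send_rows(
  steps=[
    [0, 0, -4, 0, 0, 0],
    [0, 0, -8, 0, 0, 0],
    [2, -0.2, -9.48, 0, 0, 0],
    [6, -0.5, -9.48, 0, 0, 0],
    [10.5, -0.9, -9.48, 0, 0, 0],
  ],
)

```text
time_s: 14.35
position: [501.4, -194.6, 174.8]
orientation: [0.716, 0.698, 0.0, 0.001]
ft_force: [0.8, 0.1, -0.2]
finger_gap: 56.2
grip_force: 0.0
```

send_rows(
  steps=[
    [4.5, -0.4, 0, 0, 0, 0],
    [9, -0.8, 0, 0, 0, 0],
    [13.5, -1.2, 0, 0, 0, 0],
    [18, -1.5, 0, 0, 0, 0],
    [22.5, -1.8, 0, 0, 0, 0],
  ],
)

```text
time_s: 14.85
position: [488.3, 32.2, 174.4]
orientation: [0.715, 0.699, 0.0, 0.0]
ft_force: [1.4, 0.1, -0.4]
finger_gap: 56.3
grip_force: 0.0
```

send_rows(
  steps=[
    [4.5, -0.4, 0, 0, 0, 0],
    [9, -0.8, 0, 0, 0, 0],
    [13.5, -1.1, 0, 0, 0, 0],
    [18, -1.4, 0, 0, 0, 0],
    [22.5, -1.7, 0, 0, 0, 0],
  ],
)

```text
time_s: 15.35
position: [476.4, 257.6, 174.4]
orientation: [0.715, 0.699, 0.0, 0.0]
ft_force: [0.9, 0.6, 0.3]
finger_gap: 56.5
grip_force: 0.0
```

send_rows(
  steps=[
    [4.5, -0.3, 0, 0, 0, 0],
    [8.5, -0.5, 0, 0, 0, 0],
    [10.24, -0.59, 0, 0, 0, 0],
    [10.24, -0.59, 2, 0, 0, 0],
    [10.24, -0.59, 5, 0, 0, 0],
  ],
)

```text
time_s: 15.85
position: [474.0, 359.0, 124.6]
orientation: [0.715, 0.699, 0.002, 0.0]
ft_force: [-1.0, -0.3, -1.6]
finger_gap: 56.9
grip_force: 0.0
```

send_rows(
  steps=[
    [0, 0, 3, 0, 0, 0],
    [0, 0, 5.5, 0, 0, 0],
    [0, 0, 7, 0, 0, 0],
    [0, 0, 7, 0, 0, 0],
    [0, 0, 7, 0, 0, 0],
  ],
)

```text
time_s: 16.35
position: [473.6, 358.4, 54.4]
orientation: [0.715, 0.699, 0.0, 0.0]
ft_force: [0.6, 0.9, -1.0]
finger_gap: 56.8
grip_force: 0.0
```

send_rows(
  steps=[
    [0, 0, 0, 0, 0, 0],
    [0, 0, 0, 0, 0, 0],
    [0, 0, 0, 0, 0, 0],
    [0, 0, 0, 0, 0, 0],
    [0, 0, 0, 0, 0, 0],
  ],
  hand=0,
)

```text
time_s: 16.85
position: [473.1, 358.3, 53.6]
orientation: [0.715, 0.699, 0.0, 0.0]
ft_force: [-0.6, 0.3, 0.9]
finger_gap: 19.8
grip_force: 0.0
```

send_rows(
  steps=[
    [0, 0, -0.5, 0, 0, 0],
    [0, 0, -2, 0, 0, 0],
    [0, 0, -5, 0, 0, 0],
    [0, 0, -9, 0, 0, 0],
    [0, 0, -12, 0, 0, 0],
  ],
)

```text
time_s: 17.35
position: [473.1, 358.4, 176.6]
orientation: [0.715, 0.699, 0.001, 0.0]
ft_force: [-0.4, 0.1, -4.1]
finger_gap: 13.5
grip_force: 30.0
```

send_rows(
  steps=[
    [-2, 0.1, 0, 0, 0, 0],
    [-6, 0.4, 0, 0, 0, 0],
    [-10.5, 0.8, 0, 0, 0, 0],
    [-15, 1.1, 0, 0, 0, 0],
    [-19.5, 1.4, 0, 0, 0, 0],
  ],
)

```text
time_s: 17.85
position: [482.3, 161.3, 174.4]
orientation: [0.715, 0.699, 0.0, 0.0]
ft_force: [1.4, -0.6, -5.1]
finger_gap: 13.3
grip_force: 30.0
```

send_rows(
  steps=[
    [-4.5, 0.4, 0, 0, 0, 0],
    [-9, 0.7, 0, 0, 0, 0],
    [-13.5, 1, 0, 0, 0, 0],
    [-18, 1.3, 0, 0, 0, 0],
    [-22.5, 1.6, 0, 0, 0, 0],
  ],
)

```text
time_s: 18.35
position: [493.2, -63.9, 174.6]
orientation: [0.715, 0.699, 0.0, 0.0]
ft_force: [1.4, -0.8, -4.4]
finger_gap: 13.8
grip_force: 30.0
```

send_rows(
  steps=[
    [-4.5, 0.3, 0, 0, 0, 0],
    [-9, 0.7, 0, 0, 0, 0],
    [-13, 1, 0, 0, 0, 0],
    [-15.5, 1.1, 0, 0, 0, 0],
    [-16.75, 1.24, 0, 0, 0, 0],
  ],
)

```text
time_s: 18.85
position: [501.5, -232.4, 174.3]
orientation: [0.716, 0.698, -0.0, 0.0]
ft_force: [-0.1, 0.5, -4.9]
finger_gap: 13.9
grip_force: 30.0
```

send_rows(
  steps=[
    [0, 0, 0, 0, 0, 0],
    [0, 0, 2, 0, 0, 0],
    [0, 0, 6, 0, 0, 0],
    [0, 0, 8, 0, 0, 0],
    [0, 0, 8, 0, 0, 0],
  ],
)

```text
time_s: 19.35
position: [500.9, -227.6, 91.4]
orientation: [0.714, 0.7, -0.001, -0.002]
ft_force: [-0.1, 0.9, -4.6]
finger_gap: 14.0
grip_force: 30.0
```

```bash
python3 - <<'E'
from h import *
o=r.get_obs();print(o['position'],o['orientation'],o['ft_force'])
c=cam('side'); cv2.imwrite('pics/s3.png',cv2.resize(c['img'][200:384,200:420,::-1],None,fx=3,fy=3))
W=cloud(c)
print('mat z',np.nanmedian(W[305:311,283:290,2]))
E
```

```text
[ 500.9041036  -227.62222165   91.39837259] [ 7.14412561e-01  6.99720955e-01 -6.48277501e-04 -2.20400798e-03] [-0.14636464  0.9473478  -4.58878736]
mat z 5.990226156386939
```

View pics/s3.png

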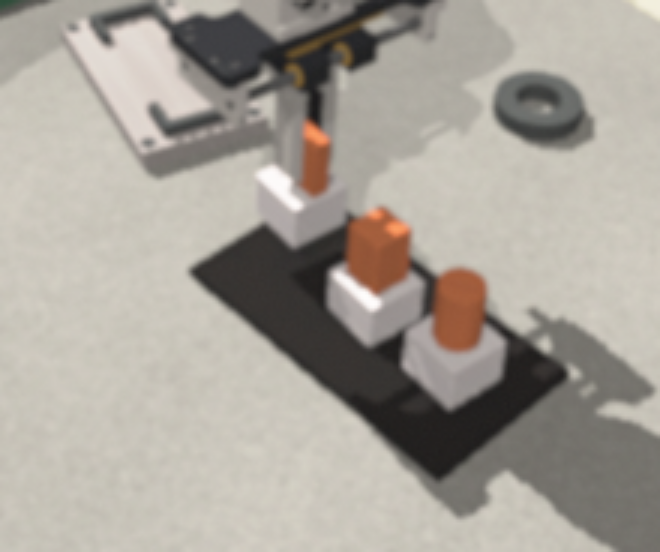

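All upright: round (455,340), square (375,280), and the blade held level above the mat's free end. I'll lower it and feel for contact.

send_rows(
  steps=[
    [0, 0, 1.5, 0, 0, 0],
    [0, 0, 2.5, 0, 0, 0],
    [0, 0, 3.2, 0, 0, 0],
    [0, 0, 3.5, 0, 0, 0],
    [0, 0, 3.5, 0, 0, 0],
  ],
)

```text
time_s: 19.9
position: [502.1, -229.9, 58.6]
orientation: [0.715, 0.699, -0.0, -0.0]
ft_force: [-0.0, 0.5, -4.5]
finger_gap: 14.0
grip_force: 30.0
```

send_rows(
  steps=[
    [0, 0, 0.05, 0, 0, 0],
    [0, 0, 0.1, 0, 0, 0],
    [0, 0, 0.15, 0, 0, 0],
    [0, 0, 0.2, 0, 0, 0],
    [0, 0, 0.2, 0, 0, 0],
  ],
)

```text
time_s: 20.4
position: [502.1, -230.0, 56.4]
orientation: [0.715, 0.699, -0.0, -0.0]
ft_force: [0.5, 0.2, -5.5]
finger_gap: 13.8
grip_force: 30.0
```

send_rows(
  steps=[
    [0, 0, 0.05, 0, 0, 0],
    [0, 0, 0.1, 0, 0, 0],
    [0, 0, 0.15, 0, 0, 0],
    [0, 0, 0.15, 0, 0, 0],
    [0, 0, 0.15, 0, 0, 0],
  ],
)

```text
time_s: 20.9
position: [502.1, -230.0, 54.9]
orientation: [0.715, 0.699, -0.0, -0.0]
ft_force: [0.3, -0.7, -4.5]
finger_gap: 13.9
grip_force: 30.0
```

Cmd z is 54.9.

send_rows(
  steps=[
    [0, 0, 0.05, 0, 0, 0],
    [0, 0, 0.1, 0, 0, 0],
    [0, 0, 0.15, 0, 0, 0],
    [0, 0, 0.15, 0, 0, 0],
    [0, 0, 0.15, 0, 0, 0],
  ],
)

```text
time_s: 21.4
position: [502.0, -230.0, 53.4]
orientation: [0.715, 0.699, -0.0, -0.0]
ft_force: [-0.2, -0.4, -4.5]
finger_gap: 14.0
grip_force: 30.0
```

send_rows(
  steps=[
    [0, 0, 0.04, 0, 0, 0],
    [0, 0, 0.08, 0, 0, 0],
    [0, 0, 0.1, 0, 0, 0],
    [0, 0, 0.1, 0, 0, 0],
    [0, 0, 0.1, 0, 0, 0],
  ],
)

```text
time_s: 21.9
position: [502.1, -230.0, 52.5]
orientation: [0.715, 0.699, -0.0, 0.0]
ft_force: [-0.6, 0.0, -4.8]
finger_gap: 13.9
grip_force: 30.0
```

send_rows(
  steps=[
    [0, 0, 0.04, 0, 0, 0],
    [0, 0, 0.08, 0, 0, 0],
    [0, 0, 0.1, 0, 0, 0],
    [0, 0, 0.1, 0, 0, 0],
    [0, 0, 0.1, 0, 0, 0],
  ],
)

```text
time_s: 22.4
position: [502.1, -230.0, 51.8]
orientation: [0.715, 0.699, 0.0, 0.0]
ft_force: [-3.5, 2.2, 5.5]
finger_gap: 13.4
grip_force: 30.0
```

send_rows(
  steps=[
    [0, 0, 0.04, 0, 0, 0],
    [0, 0, 0.08, 0, 0, 0],
    [0, 0, 0.1, 0, 0, 0],
    [0, 0, 0.1, 0, 0, 0],
    [0, 0, 0.1, 0, 0, 0],
  ],
)

```text
time_s: 22.9
position: [502.2, -230.1, 51.7]
orientation: [0.715, 0.699, 0.0, 0.0]
ft_force: [-11.0, 5.1, 26.8]
finger_gap: 13.9
grip_force: 30.0
```

send_rows(
  steps=[
    [0, 0, 0, 0, 0, 0],
    [0, 0, 0, 0, 0, 0],
    [0, 0, 0, 0, 0, 0],
    [0, 0, -1, 0, 0, 0],
    [0, 0, -3, 0, 0, 0],
  ],
  hand=0.7,
)

```text
time_s: 23.4
position: [501.3, -229.7, 80.2]
orientation: [0.715, 0.699, -0.001, -0.001]
ft_force: [-0.6, 0.0, -0.2]
finger_gap: 50.3
grip_force: 0.0
```

send_rows(
  steps=[
    [0, 0, -4, 0, 0, 0],
    [0, 0, -8, 0, 0, 0],
    [2, 0.5, -12.5, 0, 0, 0],
    [6, 1.4, -12.5, 0, 0, 0],
    [10, 2.3, -12.5, 0, 0, 0],
  ],
)

```text
time_s: 23.9
position: [528.0, -129.9, 207.6]
orientation: [0.716, 0.698, 0.001, 0.001]
ft_force: [0.5, -0.2, -0.6]
finger_gap: 65.5
grip_force: 0.0
```

send_rows(
  steps=[
    [4, 0.8, 0, 0, 0, 0],
    [6.08, 1.14, 0, 0, 0, 0],
    [6.08, 1.14, 0, 0, 0, 0],
    [6.08, 1.14, 0, 0, 0, 0],
    [6.08, 1.14, 0, 0, 0, 0],
  ],
)

```text
time_s: 24.4
position: [539.9, -71.3, 205.7]
orientation: [0.716, 0.698, -0.0, 0.0]
ft_force: [0.8, 0.1, 0.7]
finger_gap: 66.0
grip_force: 0.0
```

```bash
python3 - <<'E'
from h import *
o=r.get_obs();print(o['position'],o['orientation'],o['ft_force'])
c=cam('wrist'); cv2.imwrite('pics/w2.png',c['img'][:,:,::-1])
W=cloud(c)
rects(W,14,40,(440,660,-100,120),300,name='plate all')
rects(W,15,22,(440,660,-100,120),300,name='plate')
rects(W,24.5,34,(440,660,-110,130),15,name='stop')
rects(W,40,48,(440,600,150,420),200,name='ins')
c=cam('scene');W=cloud(c)
rects(W,40,47.5,(440,600,180,420),100,name='ins-scene')
rects(W,80,100,(440,600,-420,-180),40,name='matcores')
E
```

```text
[539.93571743 -71.29523235 205.74450848] [ 7.15652115e-01  6.98456866e-01 -1.18053923e-04  2.03872282e-04] [0.82877737 0.05321858 0.71959447]
plate all c=(539.3,8.2) size x110.3 y191.7 ang -11.7 z 18.9 n13166
plate c=(539.3,8.1) size x110.3 y191.5 ang -11.7 z 18.8 n11748
stop c=(553.0,74.6) size x64.0 y35.3 ang -11.5 z 28.8 n792
stop c=(525.6,-59.3) size x63.9 y34.4 ang -11.6 z 28.8 n571
ins-scene c=(521.5,299.8) size x37.8 y137.8 ang -1.8 z 44.9 n515
matcores c=(514.3,-367.5) size x30.8 y31.5 ang -5.7 z 89.8 n80
matcores c=(509.5,-296.9) size x33.0 y32.6 ang -2.7 z 89.4 n107
matcores c=(504.3,-226.1) size x16.4 y43.0 ang -5.3 z 88.3 n76
```

View pics/w2.png

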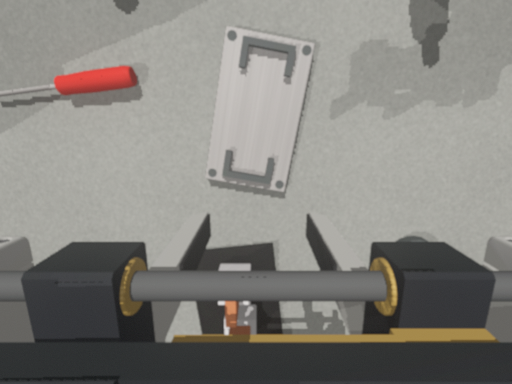

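The plate pocket centre is at (539.3,7.9), yaw -11.6°, with both stops agreeing on it. Next is the insert.

send_rows(
  steps=[
    [2, -0.2, 0, 0, 0, 0],
    [6, -0.5, 0, 0, 0, 0],
    [10.5, -0.8, 0, 0, 0, 0],
    [15, -1.2, 0, 0, 0, 0],
    [19.5, -1.6, 0, 0, 0, 0],
  ],
  hand=0.7,
)

```text
time_s: 25.0
position: [528.4, 126.2, 205.6]
orientation: [0.716, 0.698, 0.0, 0.0]
ft_force: [1.6, 0.2, 0.1]
finger_gap: 65.3
grip_force: 0.0
```

send_rows(
  steps=[
    [4.5, -0.4, 0, 0, 0, 0],
    [9, -0.8, 0, 0, 0, 0],
    [13.5, -1.1, 0, 0, 0, 0],
    [16.5, -1.3, 1, 0, 0, 0],
    [17.18, -1.34, 4, 0, 0, 0],
  ],
)

```text
time_s: 25.5
position: [519.5, 301.5, 167.0]
orientation: [0.714, 0.7, 0.002, -0.0]
ft_force: [0.1, -1.1, -0.3]
finger_gap: 65.6
grip_force: 0.0
```

send_rows(
  steps=[
    [0, 0, 4, 0, 0, 0],
    [0, 0, 7, 0, 0, 0],
    [0, 0, 9, 0, 0, 0],
    [0, 0, 9, 0, 0, 0],
    [0, 0, 9, 0, 0, 0],
  ],
)

```text
time_s: 26.0
position: [519.5, 297.0, 76.0]
orientation: [0.715, 0.699, -0.0, 0.0]
ft_force: [-0.2, 0.5, 0.5]
finger_gap: 65.6
grip_force: 0.0
```

```bash
python3 - <<'E'
from h import *
o=r.get_obs();print(o['position'],o['orientation'],o['ft_force'])
c=cam('side'); cv2.imwrite('pics/s4.png',cv2.resize(c['img'][100:240,80:300,::-1],None,fx=3,fy=3))
E
```

```text
[519.54032312 297.0023252   76.01142665] [ 7.15349194e-01  6.98767148e-01 -2.01949807e-05  6.17472726e-05] [-0.22485463  0.51574656  0.48543005]
```

View pics/s4.png

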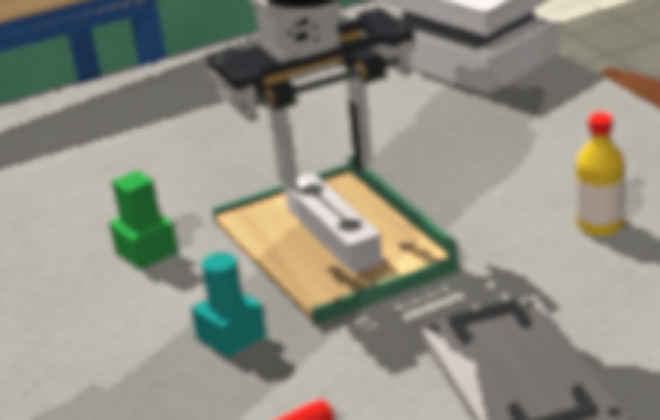

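The insert (335,220) lies between the fingers with clear board on both sides. I'll descend and grip.

send_rows(
  steps=[
    [0, 0, 2, 0, 0, 0],
    [0, 0, 4, 0, 0, 0],
    [0, 0, 5.2, 0, 0, 0],
    [0, 0, 5.6, 0, 0, 0],
    [0, 0, 5.6, 0, 0, 0],
  ],
)

```text
time_s: 26.55
position: [519.3, 297.4, 19.8]
orientation: [0.715, 0.699, 0.0, 0.0]
ft_force: [-0.3, -0.2, 1.1]
finger_gap: 66.1
grip_force: 0.0
```

send_rows(
  steps=[
    [0, 0, 0, 0, 0, 0],
    [0, 0, 0, 0, 0, 0],
    [0, 0, 0, 0, 0, 0],
    [0, 0, 0, 0, 0, 0],
    [0, 0, 0, 0, 0, 0],
  ],
  hand=0,
  squeeze=35,
)

```text
time_s: 27.05
position: [519.3, 297.4, 19.7]
orientation: [0.715, 0.699, 0.0, 0.0]
ft_force: [-0.1, 0.2, 3.2]
finger_gap: 34.1
grip_force: 35.0
```

send_rows(
  steps=[
    [0, 0, 0, 0, 0, 0],
    [0, 0, -1, 0, 0, 0],
    [0, 0, -3, 0, 0, 0],
    [0, 0, -6, 0, 0, 0],
    [0, 0, -8, 0, 0, 0],
  ],
)

```text
time_s: 27.55
position: [519.0, 297.4, 101.3]
orientation: [0.715, 0.699, 0.0, -0.0]
ft_force: [-0.2, 0.1, -5.2]
finger_gap: 34.0
grip_force: 35.0
```

send_rows(
  steps=[
    [-2, 0.2, 0, 0, 0, 0],
    [-6, 0.6, 0, 0, 0, 0],
    [-10, 1, 0, 0, 0, 0],
    [-14.5, 1.4, 0, 0, 0, 0],
    [-19, 1.8, 0, 0, 0, 0],
  ],
)

```text
time_s: 28.05
position: [532.2, 105.4, 99.7]
orientation: [0.715, 0.699, -0.0, -0.0]
ft_force: [0.6, -0.4, -4.8]
finger_gap: 33.5
grip_force: 35.0
```

send_rows(
  steps=[
    [-4, 0.4, 0, 0, 0, 0.05],
    [-7.5, 0.7, 0, 0, 0, 0.1],
    [-9.89, 0.9, 0, 0, 0, 0.15],
    [-9.89, 0.9, 0, 0, 0, 0.18],
    [-9.89, 0.9, 0, 0, 0, 0.18],
  ],
)

```text
time_s: 28.55
position: [539.4, 8.3, 99.5]
orientation: [0.775, 0.631, -0.0, -0.0]
ft_force: [0.5, 0.6, -5.7]
finger_gap: 33.4
grip_force: 35.0
```

send_rows(
  steps=[
    [0, 0, 0, 0, 0, 0],
    [0, 0, 2, 0, 0, 0],
    [0, 0, 4, 0, 0, 0],
    [0, 0, 5.5, 0, 0, 0],
    [0, 0, 5.5, 0, 0, 0],
  ],
)

```text
time_s: 29.05
position: [538.2, 9.2, 42.8]
orientation: [0.774, 0.633, -0.001, -0.001]
ft_force: [0.1, 0.1, -4.4]
finger_gap: 33.8
grip_force: 35.0
```

```bash
python3 - <<'E'
from h import *
from scipy.spatial.transform import Rotation as R
o=r.get_obs();print(o['position'],R.from_quat(o['orientation']).as_matrix().round(4)[:2,:2],o['ft_force'])
c=cam('scene'); cv2.imwrite('pics/c5.png',cv2.resize(c['img'][120:260,180:340,::-1],None,fx=4,fy=4))
E
```

```text
[538.21523159   9.17763304  42.75908067] [[ 0.1989  0.98  ]
 [ 0.98   -0.1989]] [ 0.06112919  0.05912998 -4.44503732]
```

View pics/c5.png

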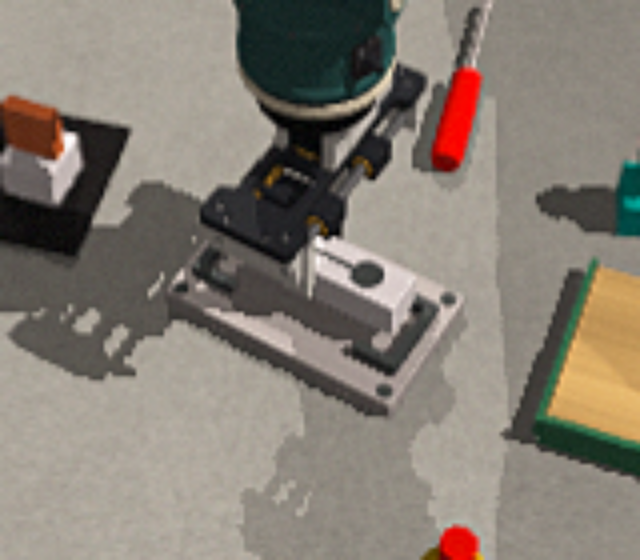

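The insert hovers over the pocket, aligned between the stops. Lowering.

send_rows(
  steps=[
    [0, 0, 0.4, 0, 0, 0],
    [0, 0, 0.8, 0, 0, 0],
    [0, 0, 1.2, 0, 0, 0],
    [0, 0, 1.5, 0, 0, 0],
    [0, 0, 1.5, 0, 0, 0],
  ],
)

```text
time_s: 29.6
position: [539.3, 7.9, 29.1]
orientation: [0.775, 0.632, -0.0, -0.0]
ft_force: [-0.7, -0.1, -6.3]
finger_gap: 33.7
grip_force: 35.0
```

send_rows(
  steps=[
    [0, 0, 0.1, 0, 0, 0],
    [0, 0, 0.2, 0, 0, 0],
    [0, 0, 0.3, 0, 0, 0],
    [0, 0, 0.36, 0, 0, 0],
    [0, 0, 0.38, 0, 0, 0],
  ],
)

```text
time_s: 30.1
position: [539.5, 7.9, 25.7]
orientation: [0.775, 0.632, -0.0, -0.0]
ft_force: [-2.3, 0.0, 0.8]
finger_gap: 33.7
grip_force: 35.0
```

send_rows(
  steps=[
    [0, 0, 0.02, 0, 0, 0],
    [0, 0, 0.04, 0, 0, 0],
    [0, 0, 0.06, 0, 0, 0],
    [0, 0, 0.06, 0, 0, 0],
    [0, 0, 0.06, 0, 0, 0],
  ],
)

```text
time_s: 30.6
position: [539.5, 7.9, 25.7]
orientation: [0.775, 0.632, -0.0, -0.0]
ft_force: [-7.3, -0.7, 12.1]
finger_gap: 34.0
grip_force: 35.0
```

send_rows(
  steps=[
    [0, 0, 0, 0, 0, 0],
    [0, 0, 0, 0, 0, 0],
    [0, 0, 0, 0, 0, 0],
    [0, 0, -1, 0, 0, 0],
    [0, 0, -3, 0, 0, 0],
  ],
  hand=0.6,
)

```text
time_s: 31.1
position: [538.7, 7.9, 54.9]
orientation: [0.775, 0.632, -0.001, -0.001]
ft_force: [-0.5, -0.5, -0.1]
finger_gap: 56.6
grip_force: 0.0
```

send_rows(
  steps=[
    [0, 0, -4, 0, 0, 0],
    [0, 0, -8, 0, 0, -0.05],
    [-2.5, 0.5, -12, 0, 0, -0.1],
    [-5, 1, -15.04, 0, 0, -0.15],
    [-7.62, 1.63, -15.04, 0, 0, -0.18],
  ],
)

```text
time_s: 31.6
position: [541.9, -70.9, 210.6]
orientation: [0.714, 0.7, 0.002, 0.003]
ft_force: [0.9, 0.5, 0.3]
finger_gap: 56.5
grip_force: 0.0
```

send_rows(
  steps=[
    [0, 0, 0, 0, 0, 0],
    [0, 0, 0, 0, 0, 0],
    [0, 0, 0, 0, 0, 0],
    [0, 0, 0, 0, 0, 0],
    [0, 0, 0, 0, 0, 0],
  ],
)

```text
time_s: 32.1
position: [540.1, -69.3, 205.2]
orientation: [0.715, 0.699, -0.0, -0.0]
ft_force: [-0.2, -0.4, 0.2]
finger_gap: 56.7
grip_force: 0.0
```

```bash
python3 - <<'E'
from h import *
o=r.get_obs();print(o['position'],o['orientation'],o['ft_force'])
c=cam('wrist'); cv2.imwrite('pics/w6.png',c['img'][:240,100:420,::-1])
W=cloud(c)
rects(W,15,22,(440,660,-100,120),100,name='plate')
rects(W,24.5,34,(440,660,-110,130),15,name='stop')
rects(W,45,56,(440,660,-110,130),200,name='ins')
E
```

```text
[540.06744655 -69.26478748 205.24891646] [ 7.14751659e-01  6.99378292e-01 -1.28374970e-04 -2.32236522e-04] [-0.17333002 -0.36275474  0.17327609]
plate c=(539.4,8.1) size x110.1 y191.5 ang -11.5 z 18.8 n8161
stop c=(553.0,74.5) size x63.9 y35.2 ang -11.8 z 28.9 n782
stop c=(525.5,-59.1) size x63.9 y34.1 ang -11.6 z 28.7 n566
ins c=(538.3,8.1) size x34.0 y139.9 ang -11.7 z 50.9 n3573
```

View pics/w6.png

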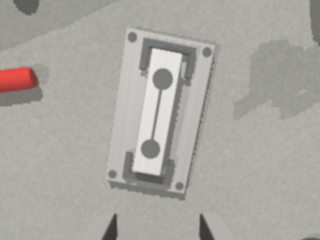

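The insert lies flat in the pocket at (538.3,8.1), yaw -11.7, top z 51. Now the blade goes back.

send_rows(
  steps=[
    [-2, -0.5, 0, 0, 0, 0],
    [-6, -1.4, 0, 0, 0, 0],
    [-10.5, -2.3, 0, 0, 0, 0],
    [-15, -3.2, 0, 0, 0, 0],
    [-16.08, -3.44, 0, 0, 0, 0],
  ],
)

```text
time_s: 32.65
position: [500.3, -234.7, 205.4]
orientation: [0.717, 0.697, -0.001, 0.0]
ft_force: [-1.0, 1.1, -1.1]
finger_gap: 56.3
grip_force: 0.0
```

send_rows(
  steps=[
    [0, 0, 0, 0, 0, 0],
    [0, 0, 3, 0, 0, 0],
    [0, 0, 7, 0, 0, 0],
    [0, 0, 9, 0, 0, 0],
    [0, 0, 9, 0, 0, 0],
  ],
)

```text
time_s: 33.15
position: [501.2, -227.5, 113.0]
orientation: [0.714, 0.7, -0.001, -0.002]
ft_force: [0.6, 1.1, -0.2]
finger_gap: 56.7
grip_force: 0.0
```

send_rows(
  steps=[
    [0, 0, 2, 0, 0, 0],
    [0, 0, 5, 0, 0, 0],
    [0, 0, 6.45, 0, 0, 0],
    [0, 0, 6.45, 0, 0, 0],
    [0, 0, 6.45, 0, 0, 0],
  ],
)

```text
time_s: 33.65
position: [502.8, -229.9, 52.1]
orientation: [0.715, 0.699, 0.0, 0.0]
ft_force: [-0.4, -0.3, 0.4]
finger_gap: 56.5
grip_force: 0.0
```

send_rows(
  steps=[
    [0, 0, 0, 0, 0, 0],
    [0, 0, 0, 0, 0, 0],
    [0, 0, 0, 0, 0, 0],
    [0, 0, 0, 0, 0, 0],
    [0, 0, 0, 0, 0, 0],
  ],
  hand=0,
  squeeze=30,
)

```text
time_s: 34.15
position: [502.1, -230.0, 51.1]
orientation: [0.715, 0.699, 0.0, 0.0]
ft_force: [-0.1, 0.4, 0.0]
finger_gap: 20.1
grip_force: 0.0
```

send_rows(
  steps=[
    [0, 0, 0, 0, 0, 0],
    [0, 0, 0, 0, 0, 0],
    [0, 0, 0, 0, 0, 0],
    [0, 0, 0, 0, 0, 0],
    [0, 0, 0, 0, 0, 0],
  ],
)

```text
time_s: 34.65
position: [502.1, -230.0, 51.0]
orientation: [0.715, 0.699, -0.0, 0.0]
ft_force: [-0.3, 0.8, 2.8]
finger_gap: 13.9
grip_force: 30.0
```

send_rows(
  steps=[
    [0, 0, -0.5, 0, 0, 0],
    [0, 0, -2, 0, 0, 0],
    [0, 0, -5, 0, 0, 0],
    [0, 0, -9, 0, 0, 0],
    [0, 0, -12.25, 0, 0, 0],
  ],
)

```text
time_s: 35.15
position: [501.8, -229.9, 175.3]
orientation: [0.715, 0.699, -0.0, -0.0]
ft_force: [0.9, 0.5, -4.9]
finger_gap: 13.7
grip_force: 30.0
```

send_rows(
  steps=[
    [2, -0.2, 0, 0, 0, 0],
    [6, -0.5, 0, 0, 0, 0],
    [10.5, -0.8, 0, 0, 0, 0],
    [15, -1.1, 0, 0, 0, 0],
    [19.5, -1.4, 0, 0, 0, 0],
  ],
)

```text
time_s: 35.65
position: [491.8, -33.0, 173.5]
orientation: [0.715, 0.699, -0.0, -0.0]
ft_force: [0.8, 0.2, -5.5]
finger_gap: 13.6
grip_force: 30.0
```

send_rows(
  steps=[
    [4.5, -0.3, 0, 0, 0, 0],
    [9, -0.6, 0, 0, 0, 0],
    [13.5, -0.9, 0, 0, 0, 0],
    [18, -1.2, 0, 0, 0, 0],
    [22.5, -1.6, 0, 0, 0, 0],
  ],
)

```text
time_s: 36.15
position: [481.0, 192.2, 173.5]
orientation: [0.715, 0.699, -0.0, 0.0]
ft_force: [1.8, -1.2, -4.5]
finger_gap: 13.8
grip_force: 30.0
```

send_rows(
  steps=[
    [4.5, -0.3, 0, 0, 0, 0],
    [9, -0.6, 0, 0, 0, 0],
    [13, -0.9, 0, 0, 0, 0],
    [15.8, -1.1, 0, 0, 0, 0],
    [16.76, -1.14, 0, 0, 0, 0],
  ],
)

```text
time_s: 36.65
position: [472.6, 361.4, 173.1]
orientation: [0.714, 0.7, -0.0, -0.001]
ft_force: [-0.2, 0.1, -4.5]
finger_gap: 13.8
grip_force: 30.0
```

send_rows(
  steps=[
    [0, 0, 0, 0, 0, 0],
    [0, 0, 3, 0, 0, 0],
    [0, 0, 7, 0, 0, 0],
    [0, 0, 10, 0, 0, 0],
    [0, 0, 11, 0, 0, 0],
  ],
)

```text
time_s: 37.15
position: [473.2, 355.4, 60.7]
orientation: [0.716, 0.698, -0.002, 0.0]
ft_force: [-0.3, -0.2, -4.5]
finger_gap: 14.2
grip_force: 30.0
```

send_rows(
  steps=[
    [0, 0, 0, 0, 0, 0],
    [0, 0, 0.2, 0, 0, 0],
    [0, 0, 0.5, 0, 0, 0],
    [0, 0, 0.75, 0, 0, 0],
    [0, 0, 0.82, 0, 0, 0],
  ],
)

```text
time_s: 37.65
position: [474.2, 358.4, 55.5]
orientation: [0.715, 0.699, 0.0, 0.0]
ft_force: [-0.8, 0.5, -5.6]
finger_gap: 13.6
grip_force: 30.0
```

send_rows(
  steps=[
    [0, 0, 0.03, 0, 0, 0],
    [0, 0, 0.06, 0, 0, 0],
    [0, 0, 0.06, 0, 0, 0],
    [0, 0, 0.06, 0, 0, 0],
    [0, 0, 0.06, 0, 0, 0],
  ],
)

```text
time_s: 38.15
position: [474.1, 358.5, 55.0]
orientation: [0.715, 0.699, 0.0, 0.0]
ft_force: [-3.7, -1.2, 5.9]
finger_gap: 13.9
grip_force: 30.0
```

send_rows(
  steps=[
    [0, 0, 0, 0, 0, 0],
    [0, 0, 0, 0, 0, 0],
    [0, 0, 0, 0, 0, 0],
    [0, 0, -1, 0, 0, 0],
    [0, 0, -3, 0, 0, 0],
  ],
  hand=0.7,
)

```text
time_s: 38.65
position: [473.4, 358.0, 84.3]
orientation: [0.715, 0.699, -0.001, -0.0]
ft_force: [-0.2, 0.3, 0.6]
finger_gap: 50.6
grip_force: 0.0
```

send_rows(
  steps=[
    [0, 0, -4, 0, 0, 0],
    [0, 0, -8, 0, 0, 0],
    [-3, 0.8, -12.08, 0, 0, 0],
    [-7, 1.8, -12.08, 0, 0, 0],
    [-11, 2.9, -12.08, 0, 0, 0],
  ],
)

```text
time_s: 39.15
position: [501.1, 247.0, 207.6]
orientation: [0.715, 0.699, 0.001, 0.0]
ft_force: [0.5, -0.6, -1.0]
finger_gap: 65.5
grip_force: 0.0
```

send_rows(
  steps=[
    [-1.77, 0.49, 0, 0, 0, -0.0227],
    [-1.77, 0.49, 0, 0, 0, -0.0227],
    [-1.77, 0.49, 0, 0, 0, -0.0227],
    [-1.77, 0.49, 0, 0, 0, -0.0227],
    [-1.77, 0.49, 0, 0, 0, -0.0227],
  ],
)

```text
time_s: 39.65
position: [504.6, 231.1, 205.5]
orientation: [0.707, 0.708, -0.0, -0.0]
ft_force: [0.1, -0.2, 0.3]
finger_gap: 65.9
grip_force: 0.0
```

```bash
cat > chk.py <<'E'
from h import *
o=r.get_obs();print(o['position'],o['orientation'])
c=cam('wrist'); W=cloud(c); box=(420,600,180,420)
rects(W,88,102,box,name='core'); rects(W,45.8,53,box,name='base'); rects(W,8,15.,box,200,name='ply')
E
python3 chk.py
```

```text
[504.62241211 231.07569771 205.45939443] [ 7.06593753e-01  7.07619420e-01 -2.90755227e-05 -1.53508205e-04]
core c=(473.3,359.2) size x13.4 y43.0 ang -1.6 z 94.7 n696
base c=(472.8,358.7) size x46.1 y46.2 ang -1.5 z 48.8 n1079
ply c=(515.7,298.0) size x150.5 y212.3 ang -0.9 z 12.8 n17021
```

The blade is back within about 0.5 mm of its start. Next is the square.

send_rows(
  steps=[
    [-2, 0, 0, 0, 0, 0.0227],
    [-6, 0, 0, 0, 0, 0.0227],
    [-10.5, 0, 0, 0, 0, 0.0227],
    [-15, 0.1, 0, 0, 0, 0.0227],
    [-19.5, 0.1, 0, 0, 0, 0.0227],
  ],
)

```text
time_s: 40.2
position: [505.6, 32.9, 205.5]
orientation: [0.715, 0.699, 0.0, 0.0]
ft_force: [0.4, -0.7, 0.7]
finger_gap: 65.9
grip_force: 0.0
```

```bash
python3 - <<'E'
import numpy as np
t=np.radians(1.3);p=np.array([505+1,230-195.]);
for d in ([508-p[0],-300-p[1]],):
    print(np.sin(t)*d[0]+np.cos(t)*d[1],np.cos(t)*d[0]-np.sin(t)*d[1])
E
```

```text
-334.8683994559584 9.599741965527151
```

send_rows(
  steps=[
    [-4.5, 0.1, 0, 0, 0, 0],
    [-9, 0.3, 0, 0, 0, 0],
    [-13.5, 0.4, 0, 0, 0, 0],
    [-18, 0.5, 0, 0, 0, 0],
    [-22.5, 0.6, 0, 0, 0, 0],
  ],
)

```text
time_s: 40.7
position: [506.3, -192.2, 205.7]
orientation: [0.715, 0.699, 0.0, 0.0]
ft_force: [0.8, -0.5, -1.0]
finger_gap: 65.7
grip_force: 0.0
```

send_rows(
  steps=[
    [-4.5, 0.1, 0, 0, 0, 0],
    [-8.5, 0.3, 0, 0, 0, 0],
    [-10.5, 0.36, 0, 0, 0, 0],
    [-10.99, 0.36, 1, 0, 0, 0],
    [-10.99, 0.36, 4, 0, 0, 0],
  ],
)

```text
time_s: 41.2
position: [508.7, -301.2, 166.5]
orientation: [0.716, 0.699, 0.001, 0.002]
ft_force: [0.5, 0.2, -0.9]
finger_gap: 65.7
grip_force: 0.0
```

send_rows(
  steps=[
    [0, 0, 3, 0, 0, 0],
    [0, 0, 5, 0, 0, 0],
    [0, 0, 6, 0, 0, 0],
    [0, 0, 6, 0, 0, 0],
    [0, 0, 6, 0, 0, 0],
  ],
)

```text
time_s: 41.7
position: [508.4, -299.9, 106.2]
orientation: [0.715, 0.699, 0.0, 0.0]
ft_force: [-0.5, -0.3, 0.3]
finger_gap: 65.7
grip_force: 0.0
```

send_rows(
  steps=[
    [0, 0, 2, 0, 0, 0],
    [0, 0, 4.5, 0, 0, 0],
    [0, 0, 5.6, 0, 0, 0],
    [0, 0, 5.6, 0, 0, 0],
    [0, 0, 5.6, 0, 0, 0],
  ],
)

```text
time_s: 42.2
position: [508.5, -300.4, 50.6]
orientation: [0.715, 0.699, 0.0, 0.001]
ft_force: [-0.4, -0.6, -1.2]
finger_gap: 66.1
grip_force: 0.0
```

send_rows(
  steps=[
    [0, 0, 0, 0, 0, 0],
    [0, 0, 0, 0, 0, 0],
    [0, 0, 0, 0, 0, 0],
    [0, 0, 0, 0, 0, 0],
    [0, 0, 0, 0, 0, 0],
  ],
  hand=0,
)

```text
time_s: 42.7
position: [508.1, -300.1, 49.6]
orientation: [0.715, 0.699, 0.0, 0.0]
ft_force: [-1.2, -0.4, -4.8]
finger_gap: 29.9
grip_force: 30.0
```

send_rows(
  steps=[
    [0, 0, 0, 0, 0, 0],
    [0, 0, 0, 0, 0, 0],
    [0, 0, 0, 0, 0, 0],
    [0, 0, 0, 0, 0, 0],
    [0, 0, 0, 0, 0, 0],
  ],
)

```text
time_s: 43.2
position: [508.1, -300.1, 49.6]
orientation: [0.715, 0.699, -0.0, 0.0]
ft_force: [0.6, 0.2, 3.8]
finger_gap: 30.0
grip_force: 30.0
```

send_rows(
  steps=[
    [0, 0, -0.5, 0, 0, 0],
    [0, 0, -2, 0, 0, 0],
    [0, 0, -5, 0, 0, 0],
    [0, 0, -9, 0, 0, 0],
    [0, 0, -12.4, 0, 0, 0],
  ],
)

```text
time_s: 43.7
position: [507.7, -300.1, 176.0]
orientation: [0.715, 0.699, -0.0, 0.0]
ft_force: [-0.1, -0.7, -6.3]
finger_gap: 29.8
grip_force: 30.0
```

send_rows(
  steps=[
    [2, -0.2, 0, 0, 0, 0],
    [6, -0.5, 0, 0, 0, 0],
    [10.5, -0.9, 0, 0, 0, 0],
    [15, -1.3, 0, 0, 0, 0],
    [19.5, -1.6, 0, 0, 0, 0],
  ],
)

```text
time_s: 44.2
position: [495.7, -103.2, 174.3]
orientation: [0.715, 0.699, -0.0, 0.0]
ft_force: [1.8, -0.2, -6.4]
finger_gap: 29.8
grip_force: 30.0
```

send_rows(
  steps=[
    [4.5, -0.4, 0, 0, 0, 0],
    [9, -0.8, 0, 0, 0, 0],
    [13.5, -1.1, 0, 0, 0, 0],
    [18, -1.5, 0, 0, 0, 0],
    [22.5, -1.9, 0, 0, 0, 0],
  ],
)

```text
time_s: 44.7
position: [482.0, 122.1, 174.4]
orientation: [0.715, 0.699, 0.0, 0.0]
ft_force: [1.0, 0.0, -6.4]
finger_gap: 29.7
grip_force: 30.0
```

send_rows(
  steps=[
    [4.5, -0.3, 0, 0, 0, 0],
    [9, -0.7, 0, 0, 0, 0],
    [13.5, -1, 0, 0, 0, 0],
    [16.5, -1.3, 0, 0, 0, 0],
    [17.82, -1.38, 0, 0, 0, 0],
  ],
)

```text
time_s: 45.2
position: [471.6, 302.1, 174.1]
orientation: [0.714, 0.7, 0.0, -0.0]
ft_force: [0.5, -0.3, -6.1]
finger_gap: 30.0
grip_force: 30.0
```

send_rows(
  steps=[
    [0, 0, 0, 0, 0, 0],
    [0, 0, 0, 0, 0, 0],
    [0, 0, 2, 0, 0, 0],
    [0, 0, 5, 0, 0, 0],
    [0, 0, 8, 0, 0, 0],
  ],
)

```text
time_s: 45.7
position: [473.6, 297.4, 93.2]
orientation: [0.716, 0.698, 0.0, 0.001]
ft_force: [-0.0, -0.4, -7.1]
finger_gap: 29.9
grip_force: 30.0
```

send_rows(
  steps=[
    [0, 0, 1.5, 0, 0, 0],
    [0, 0, 2.5, 0, 0, 0],
    [0, 0, 3.3, 0, 0, 0],
    [0, 0, 3.7, 0, 0, 0],
    [0, 0, 3.9, 0, 0, 0],
  ],
)

```text
time_s: 46.2
position: [473.1, 299.2, 54.8]
orientation: [0.715, 0.699, 0.0, 0.0]
ft_force: [-0.7, 0.3, -6.4]
finger_gap: 29.7
grip_force: 30.0
```

send_rows(
  steps=[
    [0, 0, 0.04, 0, 0, 0],
    [0, 0, 0.08, 0, 0, 0],
    [0, 0, 0.12, 0, 0, 0],
    [0, 0, 0.13, 0, 0, 0],
    [0, 0, 0.13, 0, 0, 0],
  ],
)

```text
time_s: 46.7
position: [473.0, 299.2, 53.6]
orientation: [0.715, 0.699, 0.0, 0.0]
ft_force: [-1.1, -1.2, 1.8]
finger_gap: 29.8
grip_force: 30.0
```

send_rows(
  steps=[
    [0, 0, 0, 0, 0, 0],
    [0, 0, 0, 0, 0, 0],
    [0, 0, 0, 0, 0, 0],
    [0, 0, -1, 0, 0, 0],
    [0, 0, -3, 0, 0, 0],
  ],
  hand=0.7,
)

```text
time_s: 47.2
position: [472.1, 298.7, 83.0]
orientation: [0.715, 0.699, -0.001, -0.0]
ft_force: [-0.3, -0.1, 0.2]
finger_gap: 64.7
grip_force: 0.0
```

send_rows(
  steps=[
    [0, 0, -4, 0, 0, 0],
    [0, 0, -8, 0, 0, 0],
    [-2, 0.2, -9.03, 0, 0, 0],
    [-6, 0.5, -9.03, 0, 0, 0],
    [-10.5, 0.9, -9.03, 0, 0, 0],
  ],
)

```text
time_s: 47.7
position: [479.4, 193.7, 174.7]
orientation: [0.714, 0.7, 0.001, 0.0]
ft_force: [2.2, 0.4, 0.4]
finger_gap: 65.7
grip_force: 0.0
```

send_rows(
  steps=[
    [-4.5, 0.4, 0, 0, 0, 0],
    [-9, 0.8, 0, 0, 0, 0],
    [-13.5, 1.2, 0, 0, 0, 0],
    [-18, 1.6, 0, 0, 0, 0],
    [-22.5, 2, 0, 0, 0, 0],
  ],
)

```text
time_s: 48.2
position: [494.3, -33.2, 174.4]
orientation: [0.715, 0.699, 0.0, 0.0]
ft_force: [1.4, 0.4, -0.8]
finger_gap: 65.9
grip_force: 0.0
```

send_rows(
  steps=[
    [-4.5, 0.4, 0, 0, 0, 0],
    [-9, 0.8, 0, 0, 0, 0],
    [-13.5, 1.2, 0, 0, 0, 0],
    [-18, 1.6, 0, 0, 0, 0],
    [-22.5, 2, 0, 0, 0, 0],
  ],
)

```text
time_s: 48.7
position: [509.2, -258.7, 174.4]
orientation: [0.715, 0.699, 0.0, 0.0]
ft_force: [1.2, 1.5, 0.4]
finger_gap: 66.3
grip_force: 0.0
```

send_rows(
  steps=[
    [-4.5, 0.3, 0, 0, 0, 0],
    [-9, 0.6, 0, 0, 0, 0],
    [-11.31, 0.74, 0, 0, 0, 0],
    [-11.31, 0.74, 0, 0, 0, 0],
    [-11.31, 0.74, 2, 0, 0, 0],
  ],
)

```text
time_s: 49.2
position: [515.0, -371.2, 155.8]
orientation: [0.715, 0.699, 0.001, 0.002]
ft_force: [1.3, -0.2, -0.4]
finger_gap: 65.8
grip_force: 0.0
```

send_rows(
  steps=[
    [0, 0, 2, 0, 0, 0],
    [0, 0, 5, 0, 0, 0],
    [0, 0, 8, 0, 0, 0],
    [0, 0, 10, 0, 0, 0],
    [0, 0, 10.4, 0, 0, 0],
  ],
)

```text
time_s: 49.7
position: [513.3, -368.6, 47.8]
orientation: [0.715, 0.699, -0.0, -0.002]
ft_force: [-0.5, -0.3, 0.3]
finger_gap: 65.8
grip_force: 0.0
```

send_rows(
  steps=[
    [0, 0, 0, 0, 0, 0],
    [0, 0, 0, 0, 0, 0],
    [0, 0, 0, 0, 0, 0],
    [0, 0, 0, 0, 0, 0],
    [0, 0, 0, 0, 0, 0],
  ],
)

```text
time_s: 50.2
position: [514.2, -370.2, 50.0]
orientation: [0.715, 0.699, 0.0, 0.0]
ft_force: [-0.1, -0.3, -1.0]
finger_gap: 65.9
grip_force: 0.0
```

send_rows(
  steps=[
    [0, 0, 0, 0, 0, 0],
    [0, 0, 0, 0, 0, 0],
    [0, 0, 0, 0, 0, 0],
    [0, 0, 0, 0, 0, 0],
    [0, 0, 0, 0, 0, 0],
  ],
  hand=0,
)

```text
time_s: 50.7
position: [514.1, -370.1, 49.4]
orientation: [0.715, 0.699, -0.0, 0.0]
ft_force: [1.7, -0.6, -0.6]
finger_gap: 31.4
grip_force: 30.0
```

send_rows(
  steps=[
    [0, 0, 0, 0, 0, 0],
    [0, 0, 0, 0, 0, 0],
    [0, 0, 0, 0, 0, 0],
    [0, 0, 0, 0, 0, 0],
    [0, 0, 0, 0, 0, 0],
  ],
)

```text
time_s: 51.2
position: [514.0, -370.1, 49.4]
orientation: [0.715, 0.699, -0.0, -0.0]
ft_force: [1.4, -0.4, -2.7]
finger_gap: 31.4
grip_force: 30.0
```

send_rows(
  steps=[
    [0, 0, -0.5, 0, 0, 0],
    [0, 0, -2, 0, 0, 0],
    [0, 0, -5, 0, 0, 0],
    [0, 0, -9, 0, 0, 0],
    [0, 0, -12.4, 0, 0, 0],
  ],
)

```text
time_s: 51.7
position: [513.9, -370.3, 176.5]
orientation: [0.715, 0.699, 0.0, 0.0]
ft_force: [1.5, -0.2, -3.4]
finger_gap: 31.7
grip_force: 30.0
```

send_rows(
  steps=[
    [2, -0.2, 0, 0, 0, 0],
    [6, -0.6, 0, 0, 0, 0],
    [10.5, -1, 0, 0, 0, 0],
    [15, -1.4, 0, 0, 0, 0],
    [19.5, -1.9, 0, 0, 0, 0],
  ],
)

```text
time_s: 52.2
position: [499.1, -173.1, 174.6]
orientation: [0.715, 0.699, 0.0, 0.0]
ft_force: [1.7, 0.4, -3.7]
finger_gap: 31.6
grip_force: 30.0
```

send_rows(
  steps=[
    [4.5, -0.4, 0, 0, 0, 0],
    [9, -0.9, 0, 0, 0, 0],
    [13.5, -1.3, 0, 0, 0, 0],
    [18, -1.7, 0, 0, 0, 0],
    [22.5, -2.2, 0, 0, 0, 0],
  ],
)

```text
time_s: 52.7
position: [482.3, 52.3, 174.7]
orientation: [0.715, 0.699, 0.0, 0.001]
ft_force: [0.5, 0.3, -4.3]
finger_gap: 31.5
grip_force: 30.0
```

send_rows(
  steps=[
    [4.5, -0.4, 0, 0, 0, 0],
    [9, -0.8, 0, 0, 0, 0],
    [13.5, -1.2, 0, 0, 0, 0],
    [17, -1.6, 0, 0, 0, 0],
    [18.61, -1.79, 0, 0, 0, 0],
  ],
)

```text
time_s: 53.2
position: [468.1, 240.5, 174.6]
orientation: [0.714, 0.7, 0.001, -0.0]
ft_force: [-0.0, -1.0, -3.7]
finger_gap: 31.4
grip_force: 30.0
```

send_rows(
  steps=[
    [0, 0, 0, 0, 0, 0],
    [0, 0, 0, 0, 0, 0],
    [0, 0, 2, 0, 0, 0],
    [0, 0, 5, 0, 0, 0],
    [0, 0, 8, 0, 0, 0],
  ],
)

```text
time_s: 53.7
position: [469.7, 235.7, 93.4]
orientation: [0.716, 0.698, 0.001, 0.001]
ft_force: [0.4, 0.1, -3.5]
finger_gap: 31.5
grip_force: 30.0
```

send_rows(
  steps=[
    [0, 0, 1.5, 0, 0, 0],
    [0, 0, 2.5, 0, 0, 0],
    [0, 0, 3.3, 0, 0, 0],
    [0, 0, 3.7, 0, 0, 0],
    [0, 0, 3.9, 0, 0, 0],
  ],
)

```text
time_s: 54.2
position: [469.2, 237.1, 54.7]
orientation: [0.715, 0.699, 0.0, 0.0]
ft_force: [-0.4, 0.1, -4.3]
finger_gap: 31.8
grip_force: 30.0
```

send_rows(
  steps=[
    [0, 0, 0.04, 0, 0, 0],
    [0, 0, 0.08, 0, 0, 0],
    [0, 0, 0.12, 0, 0, 0],
    [0, 0, 0.13, 0, 0, 0],
    [0, 0, 0.13, 0, 0, 0],
  ],
)

```text
time_s: 54.7
position: [469.0, 237.2, 53.4]
orientation: [0.715, 0.699, 0.0, 0.0]
ft_force: [0.1, -0.7, -0.7]
finger_gap: 31.6
grip_force: 30.0
```

send_rows(
  steps=[
    [0, 0, 0.02, 0, 0, 0],
    [0, 0, 0.02, 0, 0, 0],
    [0, 0, 0.02, 0, 0, 0],
    [0, 0, 0.02, 0, 0, 0],
    [0, 0, 0.02, 0, 0, 0],
  ],
)

```text
time_s: 55.2
position: [469.1, 237.3, 53.3]
orientation: [0.715, 0.699, 0.0, 0.0]
ft_force: [-0.9, -1.9, 5.9]
finger_gap: 31.3
grip_force: 30.0
```

send_rows(
  steps=[
    [0, 0, 0, 0, 0, 0],
    [0, 0, 0, 0, 0, 0],
    [0, 0, 0, 0, 0, 0],
    [0, 0, -1, 0, 0, 0],
    [0, 0, -3, 0, 0, 0],
  ],
  hand=0.7,
)

```text
time_s: 55.7
position: [468.2, 236.8, 82.8]
orientation: [0.715, 0.699, -0.001, -0.0]
ft_force: [0.4, -0.1, 0.6]
finger_gap: 64.8
grip_force: 0.0
```

send_rows(
  steps=[
    [0, 0, -4, 0, 0, 0],
    [0, 0, -8, 0, 0, 0],
    [0, 0.5, -12.25, 0, 0, -0.0227],
    [-0.4, 2, -12.25, 0, 0, -0.0227],
    [-0.65, 3.63, -12.25, 0, 0, -0.0227],
  ],
)

```text
time_s: 56.2
position: [506.0, 229.9, 207.5]
orientation: [0.707, 0.707, 0.001, 0.001]
ft_force: [0.4, -0.1, -0.9]
finger_gap: 65.9
grip_force: 0.0
```

send_rows(
  steps=[
    [0, 0, 0, 0, 0, 0],
    [0, 0, 0, 0, 0, 0],
    [0, 0, 0, 0, 0, 0],
    [0, 0, 0, 0, 0, 0],
    [0, 0, 0, 0, 0, 0],
  ],
)

```text
time_s: 56.7
position: [504.7, 230.0, 205.4]
orientation: [0.707, 0.707, -0.0, -0.0]
ft_force: [0.7, 0.1, -0.6]
finger_gap: 65.8
grip_force: 0.0
```

```bash
python3 chk.py; python3 - <<'E'
from h import *
c=np.load('last_wrist.npz');cv2.imwrite('pics/w7.png',c['img'][:,:,::-1])
E
```

```text
[504.70406472 230.0192175  205.43964022] [ 7.06946933e-01  7.07266585e-01 -8.75410535e-05 -6.27346034e-05]
core c=(472.8,359.0) size x14.0 y42.8 ang -1.3 z 94.6 n697
core c=(471.8,299.2) size x29.7 y30.0 ang -0.9 z 94.7 n879
core c=(468.3,237.1) size x30.8 y30.5 ang 44.2 z 94.7 n673
base c=(473.1,358.7) size x45.2 y46.2 ang -2.1 z 48.8 n1053
base c=(472.2,299.4) size x45.8 y45.8 ang -2.0 z 48.7 n611
base c=(467.6,236.9) size x45.8 y46.2 ang -0.8 z 48.7 n596
ply c=(515.6,298.0) size x150.5 y212.6 ang -0.9 z 12.8 n13995
```

View pics/w7.png

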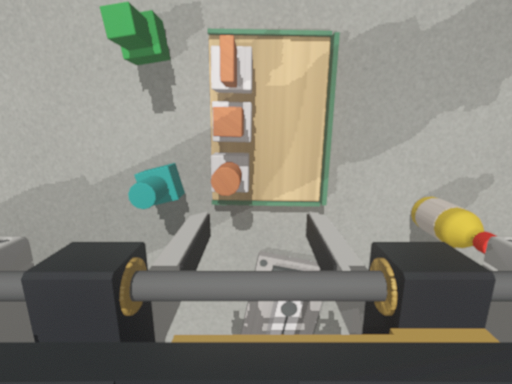

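All three blocks are upright in the tray within about 0.5 mm of their starting spots (blade (228,60), square (228,121), round (226,178)). The insert is still seated and nothing else has moved.

```bash
python3 -c "
from bench import r
print(r.hand_in())"
```

```text
the job is handed in; nothing more can be done
None
```

The job is done and handed in at about 57 s: the insert lies flat in the setup plate, and all three core blocks are back upright within about 0.5 mm of where they started; the simulator did not report a verdict.

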